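Close and lock the sliding glass of the lens cabinet

ROBOT

A 7-joint arm with a two-finger parallel gripper is mounted at the origin on the work surface. World frame = base frame: x ahead of the robot, y to its left, z up, the work surface at z = 0. Lengths are in m, angles in rad, forces in N, time in s.
With the tool pointing down it reaches from about 0.4 to 0.85 m from the base axis. Payload 4.5 kg.
Tool frame: the origin (TCP) lies at the centre of the arm's flange, where the gripper is bolted on; the fingertips stand nose_length ahead of it and the grasp point (between the pads) lies 147 mm ahead of it (nose_length is the distance from the TCP to the fingertips, in m); z points along the fingers, y is the line along which they close (so a half turn about z gives the same grasp; the last joint's range is limited). The gripper opens to 88 mm and grips with 3 to 60 N. Pads are 18 mm wide; open, the fingers measure 123 mm over their backs; the gripper's body (75 mm by 187 mm) begins 45 mm behind the grasp point.
Start: joints at [1.198, 0.689, -0.195, 1.565, 0.157, 0.902, -0.215], TCP at [0.247, -0.574, 0.405] pointing down, gripper open.
Joint ranges: [-3.01, 3.01], [-0.46, 2.08], [-1.47, 1.51], [0.13, 2.56], [-1, 4.14], [0.04, 2.09], [-2.66, 2.66]. Speed limits (rad/s): [2.57, 2.57, 3.14, 3.14, 3.14, 3.14, 3.14].

INTERFACE

Orientations are given as a unit quaternion [x, y, z, w].
In Python, from plant import * gives the robot as it stands.
- The arm moves only by the tool play_rows, never from a script. Its argument "rows" is a list that holds one entry, the list of rows, each a list of 6 numbers: the shift along the tool's x, y, z normalised to -1 to 1, where 1 is 0.5 m, then the turn, a rotation vector about the tool's x, y, z normalised to -1 to 1, where 1 is 0.5 rad. A call has 1 to 20 rows; each row is the pose to reach, as a shift and turn from the pose commanded when the call began, along the tool's axes at that moment; what a row does not reach only later rows make up. A row lasts 1/12 s, in which the tool goes at most 41.7 mm and 7.16 degrees, less where a joint would pass 70% of its speed; a pose out of reach is approached as far as the arm can. A call with a number of a shift or a turn outside -1 to 1 is refused whole. A call with a gripper value outside its range is refused whole. "claw" is the closure, from 0 (fully open) to 1 (shut), set as the call begins (left out, the last holds). The fingers move at their own pace and stop on an object; "squeeze" is the grip in N (left out, the last holds). Time passes only in rows, so rows that repeat a pose let the fingers close. It gives the time, the measured TCP pose, the force, the opening and the grip force at its end, in the units of the state.
- get_state(): the state, without advancing time (a new reading comes with each control period).
- snapshot(name): name is "side" or "top"; returns a dict with "pixels" (384x512x3 uint8, blue, green, red), "camera_matrix" (3x3 intrinsics, pixels), "world_to_cam" (4x4, takes a point from world to camera coordinates). Camera axes: x right, y down, z forward; pixel columns grow to the right and rows downward; lengths in m; the calibration is good to about 2 mm. A picture is of the moment at which its call begins. There is no depth.
- finish_job(): hands the job in; it is judged then, once.
The state is a dict: "clock": time; "q": joint angles; "qd": joint speeds; "joint_torque": joint torques, N m; "tool_pos": TCP position; "eef_rot": TCP orientation; "contact_force": force on the tool from outside, world axes, zero at the start; "moment": the same for the moment, N m; "opening": opening from 0.0 (shut) to 1.0 (fully open); "finger_force": force on a finger pad.
Only numpy, scipy, OpenCV 4.12 (cv2) and the standard library are available. Lean on these libraries where they do the work, as an engineer would, in place of code of your own. Each camera call takes 0.05 s, during which the arm holds its last target. There are 200 camera calls.

TASK

Push the sliding glass of the low oak cabinet by its pull towards the end with the round steel lock (the left, seen from the robot) until its catch roller drops into the notch in the brass strip, without running past the notch; then press that lock fully down. Use only the fingertips: do not pinch the pull from both sides, and leave the reel, lens, tank and film canisters where they stand. Finish with the hand clear, the glass resting in its notch and the lock down.

Things in the scene. Friction and masses are not known exactly. Their poses are not given: they have to be found in the camera images.
- cabinet: Low oak display cabinet, 260 (x) x 500 (y) x 120 mm high, fixed on the ledge. Origin: centre of its underside; z up, x away from the robot, y to the left along the slide. Top opening x -105..60, y -220..190 mm: fixed pane over the right half, sliding glass above it. Oak decks at height 120 mm: back (x 60..130), left end (y 190..250). A 4 mm high brass strip lies on the front rail.
- door (a joint): Slide of the glass to the cabinet's +y (left), m: 0 fully right (open), 0.190 roller in the middle of the notch, end stop 0.215. About 0.65 kg; resistance about 1.5 N. From about 5 mm short of the middle the sprung roller draws the glass in by itself (resistance dips below zero); to leave it takes 9 to 11 N, starting at once at the middle, steady for 4 mm, gone 8 mm past it.
- pull_top (a point): Centre of the top of the pull, 151 mm above the ledge; moves with the glass. Upright block mid-glass, 60 mm along the cabinet's x, 24 mm along y: dark wood core 12 mm thick, 34 mm high, between two brass cheeks 6 mm thick, 28 mm high. Glass around it at height 117 mm, clear for 90 mm to either side along y; its end edges carry 3 mm higher brass strips.
- notch (a point): Middle of the V notch, a 14 mm gap in the brass strip on the cabinet's front rail, at the strip's top, 124 mm above the ledge. The catch roller (steel, 10 mm diameter, under a brass bracket at the glass's front edge, level with the pull's middle along y) rides on the strip and drops 4 mm into it. Bracket top at 147 mm.
- lock (a joint): Travel of the push lock in m: 0 up, 0.008 fully down. No spring: it stays where it is pushed; about 4 N moves it (plus 1 N when pressed at 60 mm/s). Press it only after the glass is in its notch.
- lock_top (a point): Centre of the top face of the push lock, a steel barrel 20 mm in diameter in a flat brass collar 34 mm wide and 4 mm high on the left end deck; 136 mm above the ledge when up, 128 mm when down. Moves with the lock.
- reel: Steel developing reel, 94 mm diameter, 40 mm high, loose on the cabinet floor in the left bay, below the glass. Origin: centre of its underside.
- lens: Brass projector lens standing on end, 56 mm diameter, 68 mm high, loose in the left bay, below the glass. Origin: centre of its underside.
- tank: Black developing tank, 98 mm diameter, 124 mm high, loose on the ledge to the right of the cabinet. Origin: centre of its underside.
- canister0: Yellow film canister with grey cap, 34 mm diameter, 51 mm high, loose on the back deck (top at height 171 mm). Origin: centre of its underside.
- canister1: A second canister like canister0, further right on the back deck.

How it is judged:
By the outcome, as a careful person would: the job done as asked, in the order asked, and still so for the second after the job is handed in, with the robot touching nothing.
It also fails if it takes over 48 s, if anything falls off the work surface, if the arm or the gripper's body presses on something with over 40 N, if the wrist force passes 120 N, or if a joint passes its speed limit or range.

## Working session

There is one attempt and no reset: what is moved stays moved. The work goes in short steps, Python scripts to look and compute and a tool call to move; the robot and the scene stay as the last step left them, time stands still between calls to the robot, and variables do not carry over. Pictures are saved under pics/ and viewed, at most 13 in all, crops included, and the job is handed in when it is done.

Besides the shell and the picture viewer there is one more tool, called after "Call:" as name(argument=value, ...), one argument or row to a line, values as JSON. play_rows: Moves the arm, as the interface text tells. Its arguments: {"type":"object","properties":{"rows":{"type":"array"},"claw":{"type":"number"},"squeeze":{"type":"number"}},"required":["rows"]}

```bash
mkdir -p pics; ls; python3 - <<'E'
from plant import *
import cv2
s=get_state();print({k:s[k] for k in("clock","tool_pos","eef_rot","contact_force","opening")})
try: print(nose_length)
except Exception as e: print(e)
for n in("side","top"):
    d=snapshot(n);cv2.imwrite(f"pics/{n}0.png",d["pixels"]);print(n,d["camera_matrix"],d["world_to_cam"])
E
```

```text
pics
{'clock': 0.0, 'tool_pos': array([ 0.24714089, -0.57370539,  0.40390012]), 'eef_rot': array([ 9.79376862e-01,  2.02039869e-01, -2.47555499e-04, -8.90277066e-04]), 'contact_force': array([ 0.53225203, -0.01133683,  0.44595535]), 'opening': 1.001777361281001}
0.166
side [[359.77831218   0.         254.05901929]
 [  0.         359.77831218 190.50589849]
 [  0.           0.           1.        ]] [[-0.7474142  -0.66429968  0.00882908  0.38206184]
 [-0.44551388  0.49130767 -0.74842111  0.37780935]
 [ 0.49283811 -0.56331404 -0.66316506  0.77016797]
 [ 0.          0.          0.          1.        ]]
top [[424.95641086   0.         255.59691785]
 [  0.         424.95641086 191.02897136]
 [  0.           0.           1.        ]] [[-0.02597231 -0.9996452   0.00590848 -0.02510913]
 [-0.99541938  0.02531761 -0.09219155  0.55376491]
 [ 0.09200925 -0.00827584 -0.99572376  0.93986273]
 [ 0.          0.          0.          1.        ]]
```

View pics/side0.png

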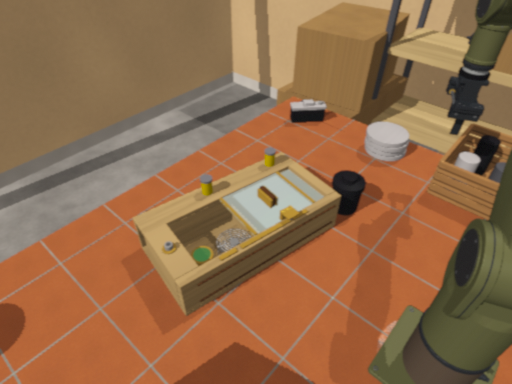

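View pics/top0.png

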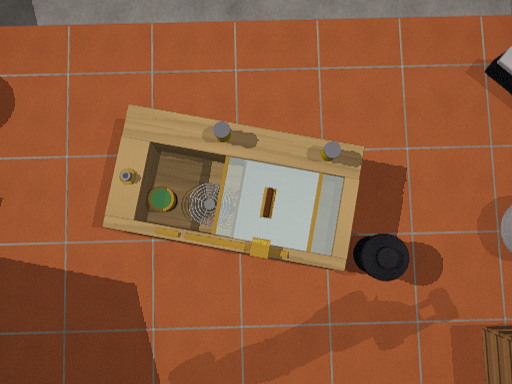

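The side view shows the cabinet with the lock at about (169,246), the pull at (267,197) and the bracket at (291,213). In the top view, the lock is at (127,177), the pull at (268,203), the bracket at (260,248) and the notch gap near (182,235).

```bash
python3 - <<'E'
import cv2,numpy as np
t=cv2.imread("pics/top0.png")
c=cv2.resize(t[95:285,95:375],None,fx=2.85,fy=2.85,interpolation=cv2.INTER_CUBIC);cv2.imwrite("pics/tz.png",c)
s=cv2.imread("pics/side0.png")
c=cv2.resize(s[145:310,130:350],None,fx=3.6,fy=3.6,interpolation=cv2.INTER_CUBIC);cv2.imwrite("pics/sz.png",c)
E
```

```text
(no output)
```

View pics/tz.png

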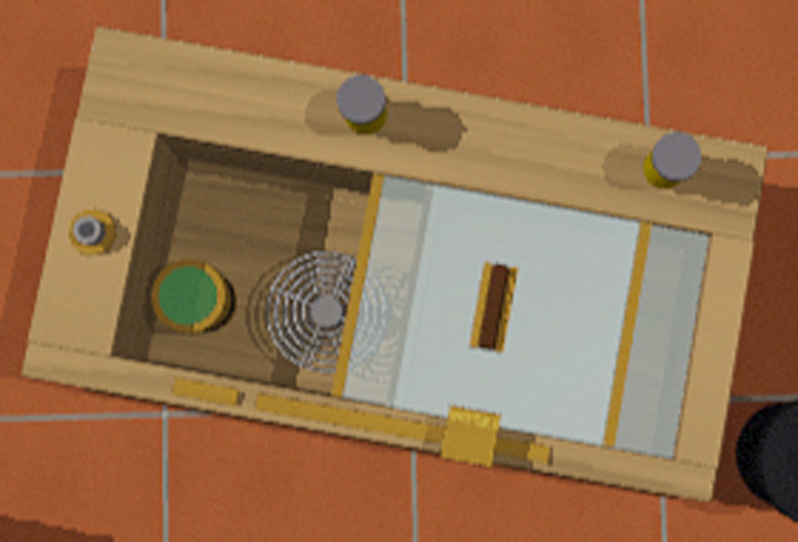

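View pics/sz.png

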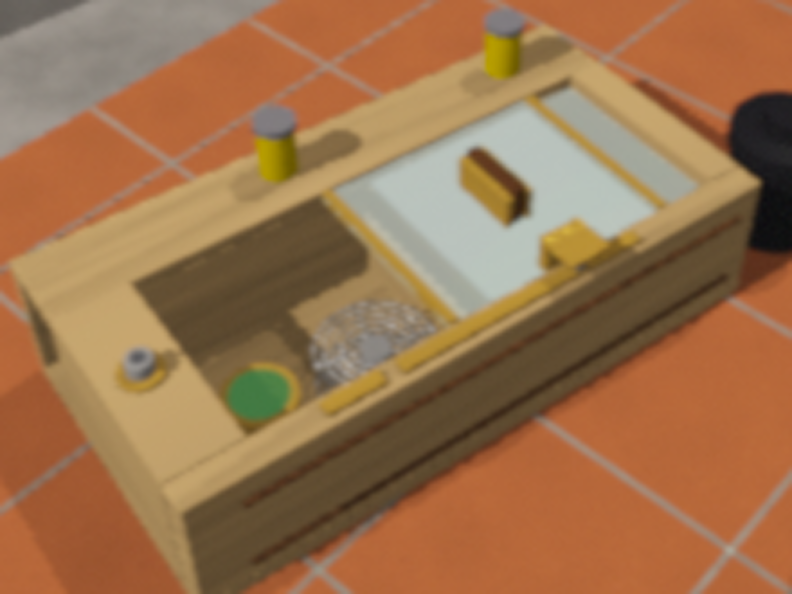

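The zoomed top crop gives these positions:
- Cabinet corners: (98,28), (766,147), (712,500), (23,374)
- Lock: (89,230)
- Pull top: (494,305)
- Notch gap: (248,399)

The zoomed side crop gives the lock at (138,358), the pull top at (498,180) and the notch at (392,379).

```bash
cat > h.py <<'E'
from plant import *
import numpy as np,cv2
from scipy.optimize import least_squares
from scipy.spatial.transform import Rotation as R
def proj(d,p):
    T=d["world_to_cam"];uv,_=cv2.projectPoints(np.array(p,float).reshape(-1,1,3),cv2.Rodrigues(T[:3,:3])[0],T[:3,3],d["camera_matrix"],None);return uv[:,0]
def ray(d,uv,z):
    T=d["world_to_cam"];A=T[:3,:3];c=-A.T@T[:3,3]
    v=A.T@np.linalg.inv(d["camera_matrix"])@np.array([*uv,1.]);return c+v*(z-c[2])/v[2]
E
python3 - <<'E'
from h import *
D={n:snapshot(n) for n in("top","side")}
t=lambda a:(np.array(a)+.5)/2.85-.5+95
s=lambda a:(np.array(a)+.5)/3.6-.5+[130,145]
C=[[.13,.25,.12],[.13,-.25,.12],[-.13,-.25,.12],[-.13,.25,.12]]
ot=t([[98,28],[766,147],[712,500],[23,374]]); os_=s([[12,262],[553,28],[760,183],[182,490]])
def w(p,c):return R.from_euler('z',p[2]).apply(c)+[p[0],p[1],0]
f=lambda p:np.r_[proj(D["top"],w(p,C))-ot,proj(D["side"],w(p,C))-os_].ravel()
r=least_squares(f,[.6,.06,-.17],loss='soft_l1');p=r.x;print(p,f(p).reshape(-1,2).round(1).tolist())
for n,z,a,b in(("lock",.136,(89,230),(138,358)),("pull",.151,(494,305),(498,180)),("notch",.124,(248,399),(392,379))):
    for d,u in(("top",t(a)),("side",s(b))):
        q=ray(D[d],u,z);print(n,d,q.round(4),"cab",R.from_euler('z',-p[2]).apply(q-[p[0],p[1],0]).round(4))
st=get_state();M=R.from_quat(st["eef_rot"]).as_matrix();print(M.round(3),st["tool_pos"])
E
```

```text
[ 0.5565723   0.0031439  -0.20740096] [[-0.3, -1.5], [1.8, -0.3], [0.6, 0.8], [-0.6, 0.1], [-0.3, -0.2], [-1.5, -1.1], [1.0, 0.1], [0.0, 6.9]]
lock top [0.581  0.2219 0.136 ] cab [-0.0211  0.2192  0.136 ]
lock side [0.5841 0.2231 0.136 ] cab [-0.0184  0.2209  0.136 ]
pull top [ 0.5196 -0.0622  0.151 ] cab [-0.0227 -0.0716  0.151 ]
pull side [ 0.5111 -0.0533  0.151 ] cab [-0.0329 -0.0646  0.151 ]
notch top [0.4592 0.1129 0.124 ] cab [-0.1179  0.0874  0.124 ]
notch side [0.4564 0.1182 0.124 ] cab [-0.1217  0.092   0.124 ]
[[ 0.918  0.396 -0.   ]
 [ 0.396 -0.918  0.001]
 [-0.    -0.001 -1.   ]] [ 0.24724337 -0.57383303  0.40425843]
```

```bash
cat >> h.py <<'E'
P=None
def cab2w(p,c): return R.from_euler('z',p[2]).apply(c)+[p[0],p[1],0]
def w2cab(p,q): return R.from_euler('z',-p[2]).apply(np.array(q)-[p[0],p[1],0])
def rel(p,c,yawc=0.):
    "normalised row taking fingertips to cabinet point c, tool y along cabinet x turned by yawc"
    s=get_state();M=R.from_quat(s["eef_rot"])
    y=p[2]+yawc; G=R.from_matrix(np.c_[[-np.sin(y)*-1*-1*-1,0,0],[0]*3,[0]*3]) if 0 else R.from_matrix(np.array([[-np.sin(y),np.cos(y),0],[np.cos(y),np.sin(y),0],[0,0,-1]]))
    tgt=cab2w(p,c)+[0,0,nose_length]
    tip=s["tool_pos"]+M.apply([0,0,nose_length])
    return (M.inv().apply(tgt-s["tool_pos"])/.5).round(4),((M.inv()*G).as_rotvec()/.5).round(3),w2cab(p,tip).round(4),s["contact_force"].round(2),round(s["clock"],2)
E
sed -i 's/R.from_matrix(np.c_.*if 0 else //' h.py
python3 - <<'E'
from h import *
D={n:snapshot(n) for n in("top","side")}
t=lambda a:(np.array(a)+.5)/2.85-.5+95
s=lambda a:(np.array(a)+.5)/3.6-.5+[130,145]
C=np.array([[.13,.25,.12],[.13,-.25,.12],[-.13,-.25,.12],[-.13,.25,.12]])
ot=t([[98,28],[766,147],[712,500],[23,374]]); os_=s([[12,262],[553,28],[760,183]])
f=lambda p:np.r_[proj(D["top"],cab2w(p,C))-ot,proj(D["side"],cab2w(p,C[:3]))-os_].ravel()
p=least_squares(f,[.6,.06,-.17]).x;print(p,f(p).reshape(-1,2).round(1).tolist())
open("h.py","a").write(f"P={p.tolist()}\n")
for n,z,a,b in(("lock",.136,(89,230),(138,358)),("pull",.151,(494,305),(500,175)),("notch",.124,(248,399),(392,379))):
    print(n,w2cab(p,ray(D["top"],t(a),z)).round(4),w2cab(p,ray(D["side"],s(b),z)).round(4))
print(rel(p,[-.0227,-.12,.24]))
E
```

```text
[ 0.55601069  0.0037465  -0.2060365 ] [[-0.7, -1.1], [1.5, -0.2], [0.4, 1.0], [-0.8, 0.6], [-0.4, 0.2], [-1.6, -0.9], [1.1, 0.2]]
lock [-0.0201  0.2187  0.136 ] [-0.0174  0.2205  0.136 ]
pull [-0.0221 -0.072   0.151 ] [-0.0289 -0.0696  0.151 ]
notch [-0.1171  0.087   0.124 ] [-0.1209  0.0917  0.124 ]
(array([ 0.849 , -0.6465, -0.0027]), array([-1.000e-03, -0.000e+00, -1.916e+00]), array([-0.1841, -0.6285,  0.2385]), array([ 0.02, -0.32, -0.48]), 0.3)
```

Call:
play_rows(
  rows=[
    [[0.849,-0.646,0,0,0,-1],[0.849,-0.646,0,0,0,-1],[0.849,-0.646,0,0,0,-1],[0.849,-0.646,0,0,0,-1],[0.849,-0.646,0,0,0,-1],[0.849,-0.646,0,0,0,-1],[0.849,-0.646,0,0,0,-1],[0.849,-0.646,0,0,0,-1],[0.849,-0.646,0,0,0,-1],[0.849,-0.646,0,0,0,-1],[0.849,-0.646,0,0,0,-1],[0.849,-0.646,0,0,0,-1],[0.849,-0.646,0,0,0,-1],[0.849,-0.646,0,0,0,-1],[0.849,-0.646,0,0,0,-1],[0.849,-0.646,0,0,0,-1]],
  ],
  claw=1,
  squeeze=5,
)

```text
clock: 1.63
tool_pos: [0.509, -0.11, 0.4046]
eef_rot: [0.899, 0.438, -0.001, 0.0]
contact_force: [-1.0, -1.0, -0.3]
opening: 0.006
finger_force: 0.0
```

```bash
python3 -c "
from h import *
print(rel(P,[-.0227,-.12,.24]))"
```

```text
(array([ 0.0018, -0.0008, -0.0028]), array([-0.001,  0.003, -0.917]), array([-0.0229, -0.1212,  0.2386]), array([-0.96, -1.02, -0.31]), 1.63)
```

Call:
play_rows(
  rows=[
    [[0.002,0,0,0,0,-0.917],[0.002,0,0,0,0,-0.917],[0.002,0,0,0,0,-0.917],[0.002,0,0,0,0,-0.917],[0.002,0,0.06,0,0,-0.917],[0.002,0,0.12,0,0,-0.917],[0.002,0,0.16,0,0,-0.917],[0.002,0,0.19,0,0,-0.917],[0.002,0,0.21,0,0,-0.917],[0.002,0,0.22,0,0,-0.917],[0.002,0,0.22,0,0,-0.917],[0.002,0,0.22,0,0,-0.917]],
  ],
)

```text
clock: 2.63
tool_pos: [0.51, -0.1092, 0.2952]
eef_rot: [0.776, 0.63, 0.0, 0.0]
contact_force: [-0.0, 0.1, 0.1]
opening: 0.002
finger_force: 0.0
```

```bash
python3 -c "
from h import *
import cv2
d=snapshot('top');cv2.imwrite('pics/top1.png',cv2.resize(d['pixels'][95:285,95:375],None,fx=2.85,fy=2.85,interpolation=cv2.INTER_CUBIC))
print(rel(P,[-.0227,-.093,.128]))"
```

```text
(array([ 0.0535, -0.0019,  0.003 ]), array([ 0.003,  0.   , -0.   ]), array([-0.0215, -0.1198,  0.1295]), array([1.55, 0.09, 0.04]), 2.68)
```

View pics/top1.png

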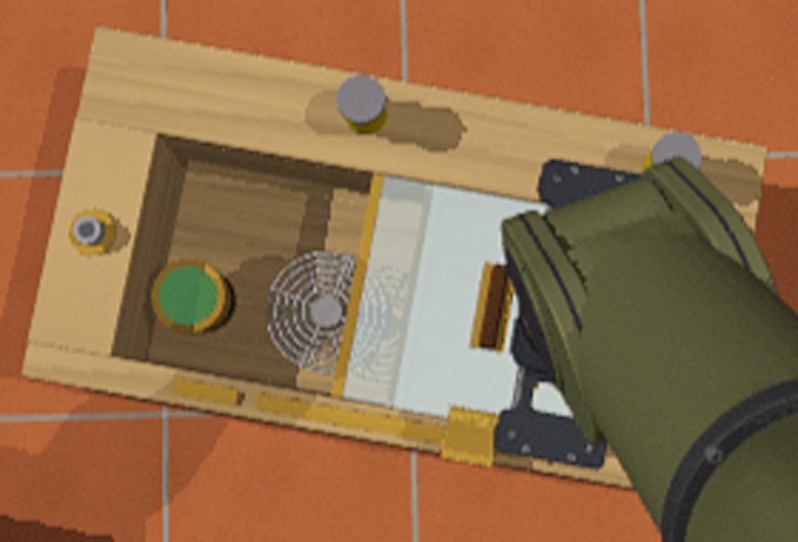

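The picture shows the fingers just right of the pull (494,305), with the bracket at (468,435) and the notch gap at (248,399) both unobstructed. The finger is placed correctly, so I'll push gently.

Call:
play_rows(
  rows=[
    [[0.015,-0.002,0.002,0,0,0],[0.03,-0.002,0.003,0,0,0],[0.04,-0.002,0.003,0,0,0],[0.045,-0.002,0.003,0,0,0],[0.05,-0.002,0.003,0,0,0],[0.055,-0.002,0.003,0,0,0],[0.06,-0.002,0.003,0,0,0],[0.066,-0.002,0.003,0,0,0],[0.074,-0.002,0.003,0,0,0],[0.084,-0.002,0.003,0,0,0],[0.096,-0.002,0.003,0,0,0],[0.11,-0.002,0.003,0,0,0],[0.124,-0.002,0.003,0,0,0],[0.138,-0.002,0.003,0,0,0],[0.152,-0.002,0.003,0,0,0],[0.166,-0.002,0.003,0,0,0],[0.18,-0.002,0.003,0,0,0],[0.19,-0.002,0.003,0,0,0],[0.197,-0.002,0.003,0,0,0],[0.2,-0.002,0.003,0,0,0]],
  ],
)

```text
clock: 4.35
tool_pos: [0.5296, -0.0101, 0.2933]
eef_rot: [0.776, 0.631, 0.0, 0.0]
contact_force: [1.1, -3.1, 1.7]
opening: 0.006
finger_force: 1.6
```

```bash
python3 -c "
from h import *
import cv2
d=snapshot('top');cv2.imwrite('pics/top2.png',cv2.resize(d['pixels'][95:285,95:375],None,fx=2.85,fy=2.85,interpolation=cv2.INTER_CUBIC))
print(rel(P,[-.0227,.066,.128]))"
```

```text
(array([ 0.1692,  0.0008, -0.0013]), array([ 0.001, -0.002,  0.002]), array([-0.0229, -0.0185,  0.1273]), array([ 0.53, -3.31,  1.54]), 4.4)
```

View pics/top2.png

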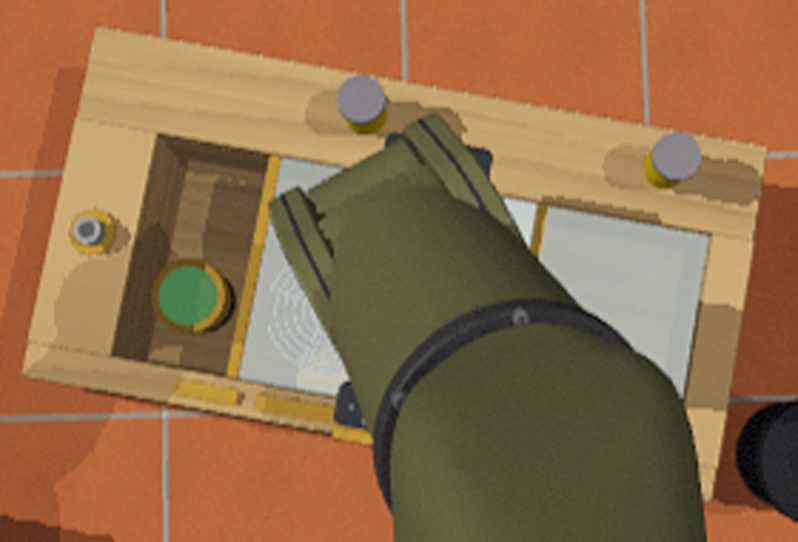

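The glass has followed the finger: its left strip is now at about (276,155)–(235,378), and the bracket is partly visible at (350,435). I'll push most of the rest, stopping well short of the notch.

Call:
play_rows(
  rows=[
    [[0.006,0,0,0,0,0],[0.014,0,0,0,0,0],[0.024,0,0,0,0,0],[0.035,0,0,0,0,0],[0.047,0,0,0,0,0],[0.06,0,0,0,0,0],[0.073,0,0,0,0,0],[0.086,0,0,0,0,0],[0.099,0,0,0,0,0],[0.11,0,0,0,0,0],[0.12,0,0,0,0,0],[0.128,0,0,0,0,0],[0.134,0,0,0,0,0],[0.138,0,0,0,0,0],[0.14,0,0,0,0,0],[0.14,0,0,0,0,0]],
  ],
)

```text
clock: 5.73
tool_pos: [0.5438, 0.0587, 0.2931]
eef_rot: [0.776, 0.631, 0.0, -0.0]
contact_force: [0.6, -2.0, 0.1]
opening: 0.005
finger_force: 0.7
```

```bash
cat >> h.py <<'E'
def unz(d,p,img_z,n=0):
    "rectified cabinet-plane view at height img_z: 0.5 mm/px, columns = cabinet y from .25 down, rows = cabinet x from .13 down"
    c=np.array([[.13,.25,img_z],[.13,-.25,img_z],[-.13,-.25,img_z],[-.13,.25,img_z]])
    H=cv2.getPerspectiveTransform(proj(d,cab2w(p,c)).astype(np.float32),np.float32([[0,0],[1000,0],[1000,520],[0,520]]))
    return cv2.warpPerspective(d["pixels"],H,(1000,520),flags=cv2.INTER_CUBIC)
def strip(d,p):
    "cabinet y of the glass's left brass strip from template row x 0.03..0.055"
    im=unz(d,p,.12)[160:195].astype(float).mean(0) # x .05...03
    v=im[:,2]-im[:,0]; return v
E
python3 - <<'E'
from h import *
st=cv2.imread("pics/top0.png")
d=snapshot("top");d0=dict(d,pixels=st)
for k,D in(("0",d0),("now",d)):
    im=unz(D,P,.12)
    hsv=cv2.cvtColor(im,cv2.COLOR_BGR2HSV)
    m=((hsv[...,0]>15)&(hsv[...,0]<28)&(hsv[...,1]>190)&(hsv[...,2]>120))
    for a,b in((160,200),(380,430),(465,500)):
        r=m[a:b].mean(0)>.5; i=np.flatnonzero(r); g=np.split(i,np.flatnonzero(np.diff(i)>2)+1)
        print(k,"x",.13-a*.0005,[(round(.25-h[-1]*.0005,4),round(.25-h[0]*.0005,4)) for h in g if len(h)>4])
print(rel(P,[-.0227,.066,.128]))
cv2.imwrite("pics/r3.png",unz(d,P,.124)[:, :700])
E
```

```text
0 x 0.05 []
0 x -0.06 [(np.float64(0.024), np.float64(0.026))]
0 x -0.10250000000000001 []
now x 0.05 []
now x -0.06 []
now x -0.10250000000000001 []
(array([ 0.0295,  0.0015, -0.0018]), array([-0.001, -0.002,  0.002]), array([-0.0235,  0.0514,  0.1271]), array([ 0.65, -1.37, -0.13]), 5.78)
```

View pics/r3.png

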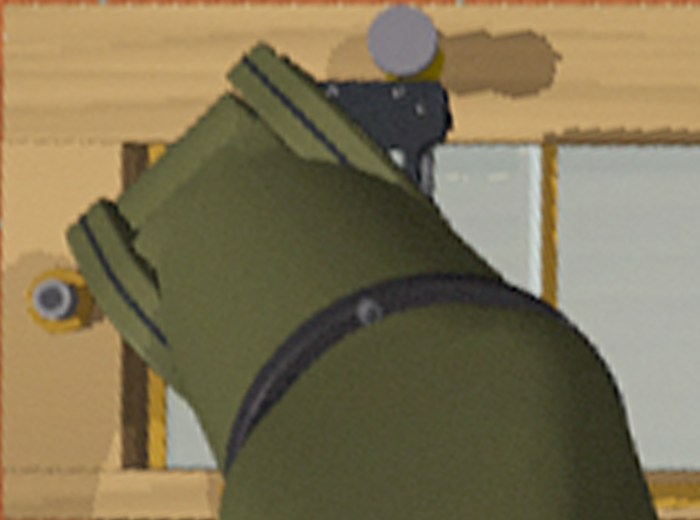

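The rectified view shows the glass's left strip at column 156 (y about 0.172) and its right strip at column 548. The glass is about 15 mm short of the notch.

Call:
play_rows(
  rows=[
    [[0.003,0,0,0,0,0],[0.006,0,0,0,0,0],[0.009,0,0,0,0,0],[0.012,0,0,0,0,0],[0.014,0,0,0,0,0],[0.016,0,0,0,0,0],[0.016,0,0,0,0,0]],
  ],
)

```text
clock: 6.37
tool_pos: [0.5453, 0.0672, 0.2932]
eef_rot: [0.775, 0.631, 0.001, -0.001]
contact_force: [0.4, 0.4, 0.2]
opening: 0.006
finger_force: 0.0
```

```bash
cat >> h.py <<'E'
def glass(d):
    im=unz(d,P,.12);s=cv2.cvtColor(im,cv2.COLOR_BGR2HSV)[...,1].astype(float);o=[]
    for a,b,c0,c1 in((425,455,127,215),(425,455,370,470),(165,200,470,900)):
        v=s[a:b,c0:c1].mean(0);k=v>.5*v.max()+.5*np.median(v);i=np.flatnonzero(k)
        j=int(np.argmax(v));l=j
        while l>0 and k[l-1]:l-=1
        r=j
        while r<len(v)-1 and k[r+1]:r+=1
        o.append((round(.25-(c0+l)*.0005,4),round(.25-(c0+r)*.0005,4),int(v.max())))
    return o
E
python3 - <<'E'
from h import *
d=snapshot("top");d0=dict(d,pixels=cv2.imread("pics/top0.png"))
print(glass(d0)[1:],glass(d))
F=[]
for i in range(6): F.append(get_state()["contact_force"]);snapshot("side")
print(np.array(F).round(1).tolist())
print(rel(P,[-.0227,.066,.128]))
im=unz(d,P,.124);im0=unz(d0,P,.124)
cv2.imwrite("pics/r4.png",np.vstack([im0[140:200,:780],im[140:200,:780],im0[400:,:780],im[400:,:780]]))
E
```

```text
[(0.03, 0.023, 201), (-0.1665, -0.174, 193)] [(0.1865, 0.1815, 199), (0.0185, 0.0155, 96), (-0.008, -0.0145, 200)]
[[0.4, 0.5, 0.6], [0.4, 0.1, 0.4], [-0.1, -0.3, -0.2], [-1.2, 0.0, -0.0], [-0.6, -0.6, -0.1], [0.4, -0.5, -0.2]]
(array([ 0.0144,  0.001 , -0.0016]), array([ 0.   , -0.001,  0.002]), array([-0.0232,  0.0589,  0.1272]), array([ 0.31, -0.33, -0.13]), 6.72)
```

View pics/r4.png

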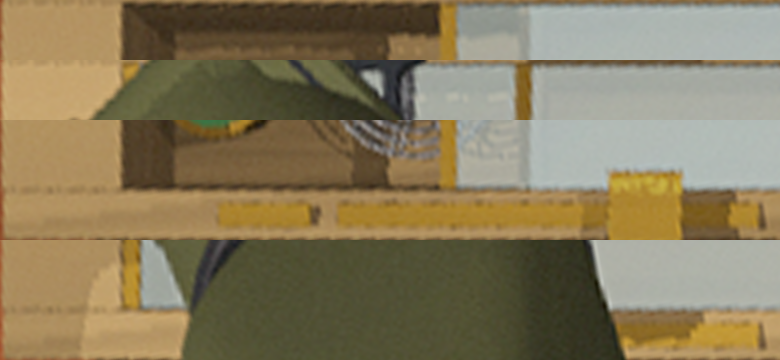

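The upper strips show the glass edges have moved about 158 mm from the start (right strip now at column 524, left at 131). The contact force is gone, so the roller drew itself in ahead of the finger. I'll retreat, rise, and move over the lock.

Call:
play_rows(
  rows=[
    [[-0.02,0,0,0,0,0],[-0.04,0,0,0,0,0],[-0.04,0,-0.04,0,0,0],[-0.04,0,-0.1,0,0,0],[-0.04,0,-0.16,0,0,0],[-0.04,0,-0.18,0,0,0],[-0.04,0,-0.18,0,0,0]],
  ],
)

```text
clock: 7.3
tool_pos: [0.5418, 0.0452, 0.3856]
eef_rot: [0.776, 0.63, 0.002, 0.002]
contact_force: [-0.0, -0.4, -0.7]
opening: 0.005
finger_force: 0.0
```

```bash
python3 - <<'E'
from h import *
d=snapshot("top");e=snapshot("side")
print(glass(d));print(rel(P,[-.019,.2197,.145]))
cv2.imwrite("pics/s5.png",cv2.resize(e["pixels"][145:310,130:350],None,fx=3.6,fy=3.6,interpolation=cv2.INTER_CUBIC))
E
```

```text
[(0.1865, 0.183, 196), (0.033, 0.0315, 97), (-0.0065, -0.014, 193)]
(array([0.3645, 0.0086, 0.1429]), array([-0.001,  0.002, -0.001]), array([-0.0235,  0.0373,  0.2166]), array([-0.75, -0.07, -0.01]), 7.4)
```

View pics/s5.png

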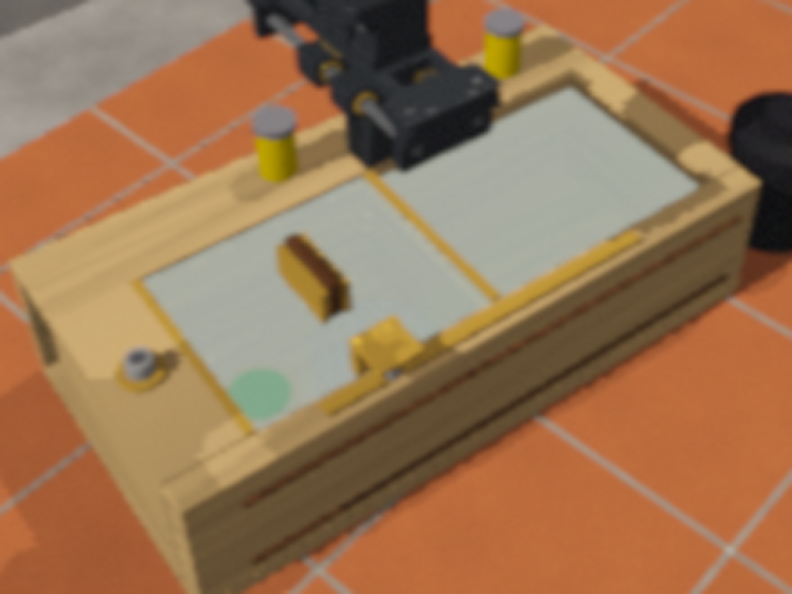

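The side view shows the steel roller at (394,374), sitting in the notch at (392,379), with the glass closed. The lock is still up at (138,358). Next I'll press the lock.

Call:
play_rows(
  rows=[
    [[0.07,0.009,0,0,0,0],[0.14,0.009,0,0,0,0],[0.21,0.009,0,0,0,0],[0.28,0.009,0,0,0,0],[0.34,0.009,0,0,0,0],[0.364,0.009,0,0,0,0],[0.364,0.009,0,0,0,0],[0.364,0.009,0.05,0,0,0],[0.364,0.009,0.09,0,0,0],[0.364,0.009,0.12,0,0,0],[0.364,0.009,0.135,0,0,0],[0.364,0.009,0.14,0,0,0],[0.364,0.009,0.14,0,0,0]],
  ],
)

```text
clock: 8.48
tool_pos: [0.5828, 0.2219, 0.3125]
eef_rot: [0.776, 0.63, -0.001, 0.0]
contact_force: [-0.8, -0.1, 0.5]
opening: 0.002
finger_force: 0.0
```

```bash
python3 - <<'E'
from h import *
e=snapshot("side")
print(rel(P,[-.019,.2197,.128]))
cv2.imwrite("pics/s6.png",cv2.resize(e["pixels"][175:285,130:270],None,fx=5,fy=5,interpolation=cv2.INTER_CUBIC))
E
```

```text
(array([ 0.0001, -0.0014,  0.0388]), array([ 0.001,  0.001, -0.001]), array([-0.0183,  0.2196,  0.1474]), array([-0.12,  0.06,  0.48]), 8.53)
```

View pics/s6.png

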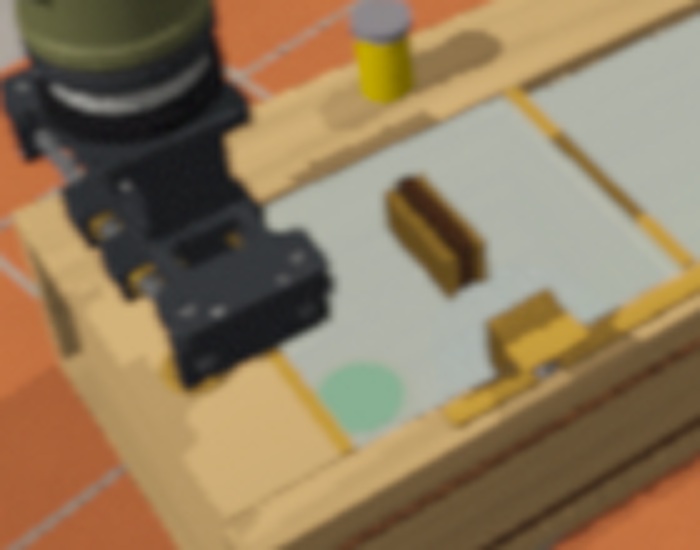

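The hand is over the lock, with the brass collar just visible at (185,375). I'll press slowly to the stop.

Call:
play_rows(
  rows=[
    [[0,-0.001,0.008,0,0,0],[0,-0.001,0.016,0,0,0],[0,-0.001,0.02,0,0,0],[0,-0.001,0.024,0,0,0],[0,-0.001,0.028,0,0,0],[0,-0.001,0.032,0,0,0],[0,-0.001,0.034,0,0,0],[0,-0.001,0.034,0,0,0]],
  ],
)

```text
clock: 9.2
tool_pos: [0.5823, 0.2236, 0.2961]
eef_rot: [0.776, 0.631, 0.0, 0.0]
contact_force: [-0.7, -0.7, 2.4]
opening: 0.005
finger_force: 1.0
```

Call:
play_rows(
  rows=[
    [[0,0,0.002,0,0,0],[0,0,0.004,0,0,0],[0,0,0.005,0,0,0],[0,0,0.005,0,0,0]],
  ],
)

```text
clock: 9.53
tool_pos: [0.5823, 0.2236, 0.2945]
eef_rot: [0.776, 0.631, 0.0, 0.0]
contact_force: [-2.4, -1.2, 8.2]
opening: 0.005
finger_force: 4.3
```

Call:
play_rows(
  rows=[
    [[0,0,0.002,0,0,0],[0,0,0.004,0,0,0],[0,0,0.004,0,0,0]],
  ],
)

```text
clock: 9.78
tool_pos: [0.5822, 0.2237, 0.2943]
eef_rot: [0.776, 0.631, 0.0, 0.001]
contact_force: [-5.7, -2.6, 22.4]
opening: 0.005
finger_force: 10.6
```

The force reached 22 N with the tip no longer moving, at z = 0.128, so the lock is at its stop. I'll lift clear and check.

Call:
play_rows(
  rows=[
    [[0,0,-0.02,0,0,0],[0,0,-0.06,0,0,0],[0,0,-0.12,0,0,0],[0,0,-0.19,0,0,0],[0,0,-0.26,0,0,0],[-0.07,-0.07,-0.26,0,0,0],[-0.14,-0.14,-0.26,0,0,0],[-0.21,-0.21,-0.26,0,0,0],[-0.27,-0.25,-0.26,0,0,0],[-0.28,-0.26,-0.26,0,0,0],[-0.28,-0.26,-0.26,0,0,0],[-0.28,-0.26,-0.26,0,0,0]],
  ],
)

```text
clock: 10.78
tool_pos: [0.426, 0.1125, 0.422]
eef_rot: [0.776, 0.63, 0.0, 0.0]
contact_force: [0.3, 0.9, 1.0]
opening: 0.001
finger_force: 0.0
```

```bash
python3 - <<'E'
from h import *
e=snapshot("side");d=snapshot("top");s=get_state();print(s["contact_force"],s["tool_pos"])
z=lambda p:cv2.resize(p[175:285,130:270],None,fx=2.8,fy=2.8,interpolation=cv2.INTER_CUBIC)
a=z(cv2.imread("pics/side0.png"));b=z(e["pixels"])
t=cv2.resize(d["pixels"][95:285,95:375],None,fx=1.4,fy=1.4,interpolation=cv2.INTER_CUBIC)
t=cv2.copyMakeBorder(t,0,0,0,784-t.shape[1],cv2.BORDER_CONSTANT)
cv2.imwrite("pics/f.png",np.vstack([np.hstack([a,b])[:, :784],t]))
E
```

```text
[0.61886421 0.16267822 0.45586018] [0.42754388 0.1139363  0.42195256]
```

View pics/f.png

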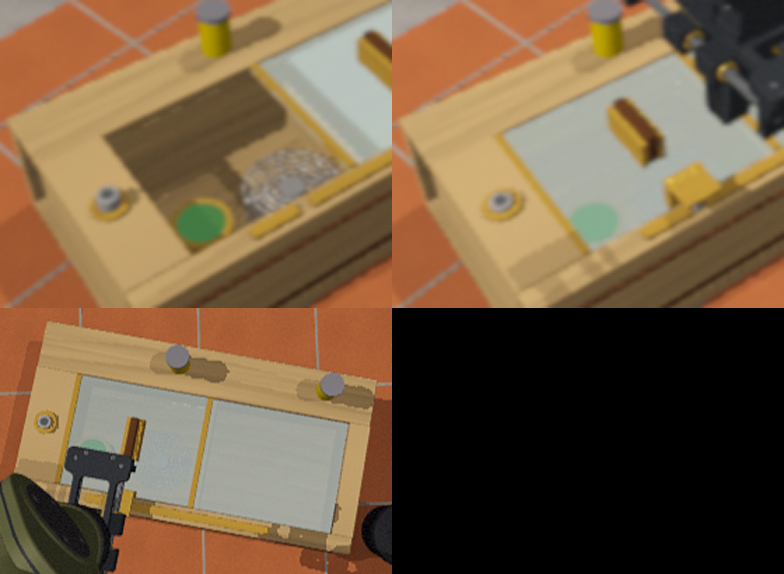

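The final picture shows the lock flush in its collar at (502,202), where it stood proud at (109,195) before. The roller is still in the notch at (697,209), the canisters haven't moved, and the hand is clear.

```bash
python3 -c "
from plant import *
print(finish_job())"
```

```text
the job is handed in; nothing more can be done
None
```

The glass is resting in its notch, the lock is pressed fully down, the hand is clear, and I handed the job in at about 11 s of the 48 s allowed; no verdict came back.

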